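Seat the holed board on its peg

ROBOT

A 6-joint arm with a two-finger parallel gripper is mounted at the origin on a cart in front of the work surface, level with it; the furniture and walls round the work are solid. World frame = base frame: x ahead of the robot, y to its left, z up, the work surface at z = 0. Lengths are in m, angles in rad, forces in N, time in s.
With the tool pointing down it reaches from about 0.35 to 0.875 m from the base axis. Payload 4.2 kg.
Tool frame: the origin (TCP) lies midway between the tips of the shut fingers; the grasp point (between the pads) lies 19 mm behind it; z points along the fingers, y is the direction in which the jaws open and shut (so a half turn about z gives the same grasp; the last joint's range is limited). The gripper opens to 87 mm and grips with 3 to 60 N. Pads are 19 mm wide; open, the fingers measure 117 mm over their backs; the gripper's body (75 mm by 190 mm) begins 51 mm behind the grasp point.
Start: joints at [-0.899, 0.385, 0.008, 0, -1.194, -0.259], TCP at [0.251, -0.572, 0.223] pointing down, gripper open.
Joint ranges: [-3.14, 3.14], [-1.21, 2.06], [-1.07, 1.41], [-3.16, 2.05], [-2.99, -0.16], [-3.1, 3.1]. Speed limits (rad/s): [2.79, 2.79, 3.14, 3.14, 3.14, 3.14].

INTERFACE

Orientations are given as a rotation vector (axis times angle).
In Python, from cell import bot, grab_frame, calibration gives the robot as it stands.
- The arm moves only by the shell command python3 -m jog 'ROWS' [FORCE]. ROWS is JSON, a list of rows, each a list of 3 entries, a list of its own where there are three numbers: the opening in per cent of the stroke, from 0 (shut) to 100 (fully open), then the shift along the tool's x, y, z in units of 5 cm (1.0 is 5 cm), then the turn, a rotation vector about the tool's x, y, z in units of 5 degrees (1.0 is 5 degrees). A call has 1 to 8 rows; each row shifts and turns the pose as measured when the row begins, along the tool's axes as they then stand; what a row does not reach is not made up. A row lasts 1/8 s, in which the tool goes at most 62.5 mm and 10.7 degrees, less where a joint would pass 70% of its speed; a pose out of reach is approached as far as the arm can. A call with a number of a shift or a turn outside -1 to 1 is refused whole. A call with a gripper value outside its range is refused whole. The fingers move at their own pace and stop on an object; FORCE is the grip in N (left out, the last holds). Time passes only in rows, so rows that do not move let the fingers close. It gives the time, the measured TCP pose, the force and the opening at its end, in the units of the state.
- bot.sense(): the state, without advancing time (a new reading comes with each control period).
- grab_frame(name): name is "scene" or "top" or "wrist"; returns (picture, depth): 480x640x3 uint8, red, green, blue; 480x640 float32, m along the optical axis (not along the pixel's ray), 0 where there is no reading.
- calibration(name): a dict with "K" (3x3 intrinsics, pixels), "eye" and "rotation" of the camera in the world. Camera axes: x right, y down, z forward; pixel columns grow to the right and rows downward; lengths in m; the calibration is good to about 2 mm. A picture is of the moment at which its call begins: read the wrist's pose just before it. calibration takes no time and is no camera call; for the wrist camera it gives the pose at the moment of the call.
- bot.hand_in(): hands the job in, once; it reports no verdict.
The state is a dict: "time_s": time; "qpos": joint angles; "joint_velocities": joint speeds; "joint_torque": joint torques, N m; "position": TCP position; "orientation": TCP orientation; "wrist_force": force on the tool from outside, world axes, zero at the start; "torque": the same for the moment, N m; "width": finger opening in m.
Only numpy, scipy, OpenCV 4.12 (cv2) and the standard library are available. Lean on these libraries where they do the work, as an engineer would, in place of code of your own. Each camera call takes 0.05 s, during which the arm holds its last target.

TASK

Two wooden paddle boards are parked on the ledges of the board rest. Take the one with the wide round hole by its handle and slide it sideways, keeping it low over the rest, until its hole sits over the steel peg, then let it drop so that it lies flat in the sunken bed with the peg through the hole. Leave the other board where it is.

Things in the scene. Friction and masses are not known exactly. Their poses are not given: they have to be found in the camera images.
- wide_hole (a point): Centre (half-way up) of the 44 mm round hole in the loose wooden paddle board with the WIDE hole. Board 10 mm thick, 0.11-0.22 kg; blade 110 mm (its x) by 96 mm (its y), hole mid-blade; z up. A handle 34 mm wide runs from the blade 92 mm towards -x, roughly to the robot. It starts flat on the left or right ledge of the rest, underside 44 mm above the worktop, the handle overhanging in front.
- wide_handle (a point): Grip point on the handle of the wide-holed board: 100 mm from the hole's centre along the board's -x, on the handle's centre line, half-way through its 10 mm thickness; pinch across the 34 mm width (board's y). Axes as the board's.
- peg_tip (a point): Top of the fixed steel peg (20 mm thick, 14 mm tall) amid the fixed board rest, 38 mm above the worktop. Axes are the rest's: x away from the robot (126 mm deep), y along it (350 mm), z up. The sunken bed round it is 130 mm wide in y, open in front and behind, floor 24 mm above the worktop. A ledge either side, 110 mm wide, top at 44 mm. A seated board's handle points to -x, out over the front.
- narrow_hole (a point): Centre (half-way up) of the hole of the other loose paddle board, of the same size, wood and axes, but with only a small 12 mm hole, which the peg cannot enter. It is parked on the other ledge and stays there.

How it is judged:
At the end, for the whole second after the job is handed in: The wide-holed board lies flat (within 5 degrees) on the floor of the sunken bed with the peg through its hole (hole centre within 16 mm of the peg's axis, and no more than 34 mm above the worktop); the other board is within 30 mm of where it lay (horizontal distance between wide_hole and peg_tip below 0.016 m and height (world z) of wide_hole below 0.034 m and angle between wide_hole's own z axis and vertical below 0.09 rad and distance of narrow_hole from where it was at the start of the episode below 0.03 m); the robot touches nothing.
It fails at once if the wide-holed board is lifted high instead of slid low over the rest (hole centre more than 120 mm above the worktop) (height (world z) of wide_hole above 0.12 m).
It fails at once if the other board is moved by more than 40 mm (distance of narrow_hole from where it was at the start of the episode above 0.04 m).
It also fails if it takes over 34 s, if anything falls off the work surface, if the arm or the gripper's body presses on something with over 40 N, if the wrist force passes 120 N, or if a joint passes its speed limit or range.

## Working session

There is one attempt and no reset: what is moved stays moved. The work goes in short steps, Python scripts to look and compute and a shell command to move; the robot and the scene stay as the last step left them, time stands still between calls to the robot, and variables do not carry over. Pictures are saved under pics/ and viewed, and the job is handed in when it is done.

```bash
ls; mkdir -p pics; python3 - <<'E'
from cell import bot, grab_frame, calibration
import cv2,numpy as np
for n in("top","scene"):
    im,d=grab_frame(n); cv2.imwrite(f"pics/{n}0.png",im[:,:,::-1]); np.save(f"pics/{n}0.npy",d)
    print(n,calibration(n))
print(bot.sense())
E
```

```text
pics
top {'K': array([[619.54859771,   0.        , 329.36851128],
       [  0.        , 619.54859771, 248.65112698],
       [  0.        ,   0.        ,   1.        ]]), 'eye': array([ 0.39507515, -0.01252861,  0.92411321]), 'rotation': array([-2.14972198,  2.13701554, -0.14523662])}
scene {'K': array([[525.48212331,   0.        , 319.97936203],
       [  0.        , 525.48212331, 245.95236131],
       [  0.        ,   0.        ,   1.        ]]), 'eye': array([-0.01342447, -0.55622661,  0.45483513]), 'rotation': array([-1.93607816,  0.7350946 , -0.46573239])}
{'time_s': 0.1, 'qpos': array([-8.99393493e-01,  3.85473636e-01,  6.77532135e-03, -3.98793480e-04,
       -1.19399732e+00, -2.58581492e-01]), 'joint_velocities': array([ 0.00178477, -0.00057625,  0.00257424,  0.0016635 ,  0.00165448,
        0.00087019]), 'joint_torque': array([ 1.36225517e-04, -3.91689456e+01,  1.87935841e+01,  4.23193395e+00,
        1.34862482e-02, -6.06887238e-05]), 'position': array([ 0.25053236, -0.57201287,  0.22158302]), 'orientation': array([ 6.43530384e-01, -3.07444226e+00, -2.92727463e-03]), 'wrist_force': array([ 0.85727962, -0.41069167,  0.26825786]), 'torque': array([-0.0022138 , -0.03485506,  0.03686872]), 'width': 0.08704161385139601}
```

View pics/top0.png

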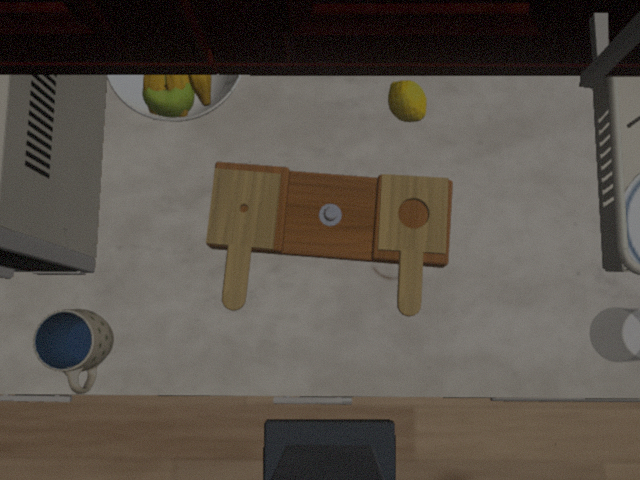

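View pics/scene0.png

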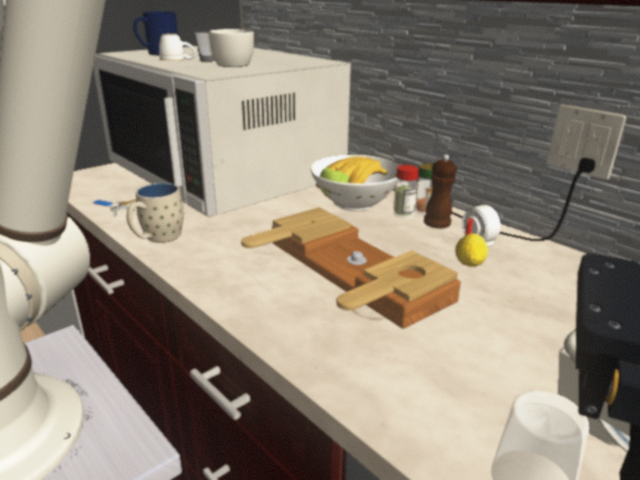

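The top view shows the wide-holed board on the right ledge, with its hole near (414,213) and the handle end near (409,314). The narrow-holed board is on the left with its hole at (244,208), and the peg is at (330,214). I'll enlarge to read these more closely.

```bash
python3 - <<'E'
import cv2
im=cv2.imread("pics/top0.png"); cv2.imwrite("pics/crop0.png",cv2.resize(im[160:325,300:465],None,fx=3.6,fy=3.6,interpolation=cv2.INTER_CUBIC))
E
```

```text
(no output)
```

View pics/crop0.png

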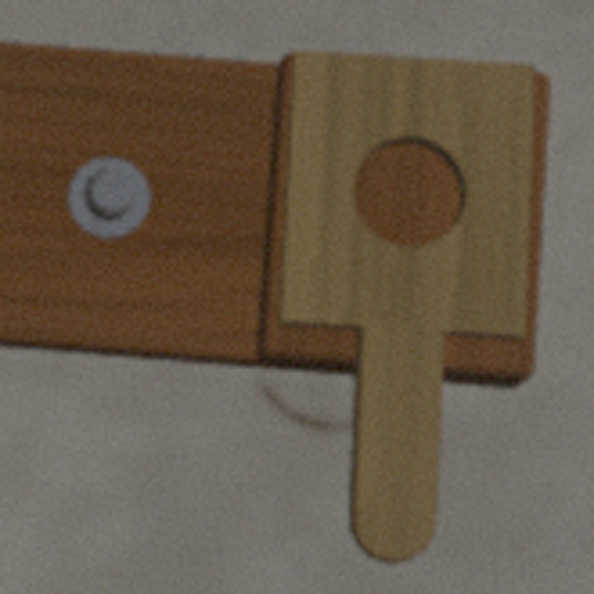

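```bash
cat > h.py <<'E'
import numpy as np
from scipy.spatial.transform import Rotation as R
from cell import bot, grab_frame, calibration
def px(n,u,v,z,c=None):
    c=c or calibration(n); K=c['K']; r=c['rotation']
    M=R.from_rotvec(r).as_matrix() if np.ndim(r)==1 else np.array(r)
    d=M@np.linalg.inv(K)@np.array([u,v,1.]); e=np.array(c['eye'])
    return e+d*(z-e[2])/d[2]
def tool():
    s=bot.sense(); return np.array(s['position']),R.from_rotvec(s['orientation'])
E
python3 - <<'E'
from h import *
f=lambda u,v,z:px("top",300+u/3.6,160+v/3.6,z).round(4)
for k,u,v,z in [("hole",410,191,.054),("end",394,561,.054),("hmid",398,450,.054),("hl",357,450,.054),("hr",440,450,.054),
 ("c1",293,53,.054),("c2",537,66,.054),("c3",524,336,.054),("c4",280,323,.054),("peg",112,193,.038),("pegring",110,197,.026),("notchL",360,328,.054),("notchR",443,332,.054),
 ("restFL",262,362,.044),("restBL",285,52,.044)]: print(k,f(u,v,z))
print("narrow",px("top",244,208,.054))
d=np.load("pics/top0.npy"); print(d[213,400],d[290,410],d[230,345],d[214,331])
c=calibration("top");M=R.from_rotvec(c['rotation']).as_matrix();print(M)
p,r=tool();print(p,r.as_matrix().round(3))
E
```

```text
hole [ 0.5726 -0.1256  0.054 ]
end [ 0.4264 -0.1175  0.054 ]
hmid [ 0.4696 -0.1196  0.054 ]
hl [ 0.4695 -0.1036  0.054 ]
hr [ 0.4697 -0.136   0.054 ]
c1 [ 0.6288 -0.0795  0.054 ]
c2 [ 0.6239 -0.1771  0.054 ]
c3 [ 0.5148 -0.1697  0.054 ]
c4 [ 0.5194 -0.0738  0.054 ]
peg [ 0.5745 -0.0072  0.038 ]
pegring [ 0.5752 -0.0063  0.026 ]
notchL [ 0.5176 -0.1053  0.054 ]
notchR [ 0.5162 -0.1379  0.054 ]
restFL [ 0.5052 -0.0673  0.044 ]
restBL [ 0.6319 -0.0771  0.044 ]
narrow [0.57882577 0.11765256 0.054     ]
0.8954748 0.86708933 0.9127967 0.89959997
[[ 0.00646907 -0.98973589  0.14276208]
 [-0.99995066 -0.0053264   0.00838476]
 [-0.00753829 -0.14280928 -0.98972152]]
[ 0.25053236 -0.57201287  0.22158302] [[-0.916 -0.401 -0.001]
 [-0.401  0.916  0.002]
 [ 0.     0.002 -1.   ]]
```

Checks: the handle measures 32.4 mm wide (34 given), the blade about 109 × 97 mm, and the board's yaw is about -3.1°. The rest's yaw is about -4.4°. The grip point is about (0.472, -0.120). First I'll turn the tool in place.

```bash
python3 -m jog '[[100,[0,0,0],[0,0,1]],[100,[0,0,0],[0,0,1]],[100,[0,0,0],[0,0,1]],[100,[0,0,0],[0,0,1]],[100,[0,0,0],[0,0,1]],[100,[0,0,0],[0,0,0.35]]]' 40
cat >> h.py <<'E'
def togo(x,y,z,yaw):  # yaw deg of -tool x (board x)
    p,r=tool(); M=r.as_matrix(); d=M.T@(np.array([x,y,z])-p)
    T=np.array([[-np.cos(np.radians(yaw)),-np.sin(np.radians(yaw)),0]]).T
    a=np.radians(yaw); tx=np.array([-np.cos(a),-np.sin(a),0]); tz=np.array([0,0,-1]); G=np.stack([tx,np.cross(tz,tx),tz],1)
    print("p",p.round(4),"shift units",(d/.05).round(2),"turn units",(np.degrees(R.from_matrix(M.T@G).as_rotvec())/5).round(2),"t",bot.sense()['time_s'],'F',bot.sense()['wrist_force'].round(1),'w',round(bot.sense()['width'],4))
E
python3 -c "
from h import *
togo(.472,-.120,.2,-3.1)"
```

```text
time_s: 0.85
position: [0.2497, -0.5701, 0.2176]
orientation: [-0.11, -3.135, -0.014]
wrist_force: [0.7, -0.1, 0.8]
width: 0.087
p [ 0.2497 -0.5701  0.2176] shift units [-3.81  9.29  0.41] turn units [ 0.1  -0.06 -0.18] t 0.85 F [ 0.7 -0.1  0.8] w 0.087
```

```bash
python3 -m jog '[[100,[-0.4,0.95,0],[0,0,-0.1]],[100,[-0.4,0.95,0],[0,0,0]],[100,[-0.4,0.95,0],[0,0,0]],[100,[-0.4,0.95,0],[0,0,0]],[100,[-0.4,0.95,0],[0,0,0]],[100,[-0.4,0.95,0],[0,0,0]],[100,[-0.4,0.95,0],[0,0,0]],[100,[-0.4,0.95,0],[0,0,0]]]'
python3 -c "
from h import *
togo(.472,-.120,.12,-3.1)"
```

```text
time_s: 1.85
position: [0.4362, -0.1922, 0.218]
orientation: [-0.099, -3.134, -0.016]
wrist_force: [1.6, -0.4, 0.1]
width: 0.0871
p [ 0.4362 -0.1922  0.218 ] shift units [-0.63  1.47  1.97] turn units [ 0.12 -0.07 -0.11] t 1.85 F [ 1.6 -0.4  0.1] w 0.0871
```

```bash
python3 -m jog '[[100,[-0.3,0.75,0.5],[0.1,-0.05,-0.1]],[100,[-0.3,0.7,0.5],[0,0,0]],[100,[0,0,0.5],[0,0,0]],[100,[0,0,0.5],[0,0,0]],[100,[0,0,0],[0,0,0]]]'
python3 - <<'E'
from h import *
import cv2
togo(.472,-.120,.030,-3.1)
c=calibration("wrist");im,d=grab_frame("wrist");cv2.imwrite("pics/w1.png",im[:,:,::-1])
import pickle;pickle.dump(c,open("pics/c1.pkl","wb"))
im,d=grab_frame("top");cv2.imwrite("pics/top1.png",im[:,:,::-1])
E
```

```text
time_s: 2.48
position: [0.4735, -0.115, 0.1167]
orientation: [0.069, 3.139, 0.001]
wrist_force: [-0.9, -0.2, 0.9]
width: 0.0876
p [ 0.4735 -0.115   0.1167] shift units [ 0.03 -0.1   1.73] turn units [0.01 0.02 0.12] t 2.475 F [-0.9 -0.2  0.9] w 0.0876
```

View pics/w1.png

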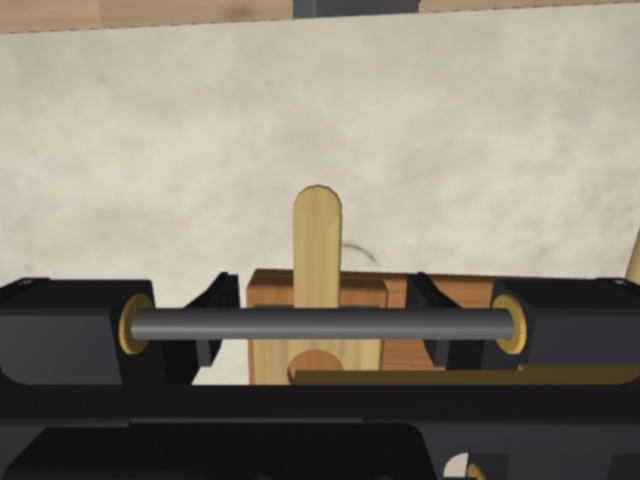

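The wrist view shows the handle between the fingers, its tip at (317,186) and its edges at x≈294 and 342 at row 240. I'll check those against the top-view estimate.

```bash
python3 - <<'E'
from h import *
import pickle
c=pickle.load(open("pics/c1.pkl","rb"))
for u,v in[(317,186),(294,240),(342,240),(294,300),(341,300)]:print(px("w",u,v,.054,c).round(4))
E
python3 -m jog '[[100,[0.03,-0.1,0.5],[0,0,0.12]],[100,[0,0,0.5],[0,0,0]],[100,[0,0,0.5],[0,0,0]],[100,[0,0,0.2],[0,0,0]],[100,[0,0,0],[0,0,0]]]'
python3 -c "
from h import *
togo(.472,-.120,.030,-3.1)"
```

```text
[ 0.4258 -0.1157  0.054 ]
[ 0.4625 -0.1336  0.054 ]
[ 0.464  -0.1002  0.054 ]
[ 0.5081 -0.1367  0.054 ]
[ 0.5096 -0.1022  0.054 ]
time_s: 3.2
position: [0.4811, -0.1213, 0.0393]
orientation: [0.084, 3.116, 0.002]
wrist_force: [0.4, -0.5, 0.3]
width: 0.0873
p [ 0.4811 -0.1213  0.0393] shift units [0.19 0.02 0.18] turn units [0.02 0.28 0.  ] t 3.2 F [ 0.4 -0.5  0.3] w 0.0873
```

```bash
python3 -m jog '[[100,[0.18,0.03,0.18],[0,0.28,0]],[100,[0,0,0],[0,0,0]]]'
python3 -c "
from h import *
togo(.472,-.119,.030,-3.1)"
```

```text
time_s: 3.45
position: [0.4732, -0.1192, 0.0313]
orientation: [0.085, 3.139, 0.003]
wrist_force: [0.1, 0.8, -0.8]
width: 0.0866
p [ 0.4732 -0.1192  0.0313] shift units [0.02 0.   0.03] turn units [0.02 0.02 0.  ] t 3.45 F [ 0.1  0.8 -0.8] w 0.0866
```

```bash
python3 -m jog '[[0,[0,0,0.02],[0,0,0]],[0,[0,0,0],[0,0,0]],[0,[0,0,0],[0,0,0]],[0,[0,0,0],[0,0,0]],[0,[0,0,0],[0,0,0]],[0,[0,0,0],[0,0,0]]]' 50
python3 -c "
from h import *
togo(.472,-.119,.035,-3.1)"
```

```text
time_s: 4.2
position: [0.4741, -0.1191, 0.0313]
orientation: [0.084, 3.136, 0.003]
wrist_force: [0.5, -0.6, -0.4]
width: 0.0354
p [ 0.4741 -0.1191  0.0313] shift units [ 0.04  0.   -0.07] turn units [0.03 0.05 0.01] t 4.2 F [ 0.5 -0.6 -0.4] w 0.0354
```

```bash
python3 -m jog '[[0,[0,0,-0.1],[0,0,0]],[0,[0,0,-0.1],[0,0,0]],[0,[0,0,0],[0,0,0]]]' 50
python3 - <<'E'
from h import *
import cv2
togo(.472,-.119,.040,-3.1)
im,d=grab_frame("top");cv2.imwrite("pics/top2.png",cv2.resize(im[150:330,190:470,::-1],None,fx=2.8,fy=2.8,interpolation=cv2.INTER_CUBIC))
im,d=grab_frame("scene");cv2.imwrite("pics/scene2.png",cv2.resize(im[180:380,220:500,::-1],None,fx=2.8,fy=2.8))
E
```

```text
time_s: 4.58
position: [0.4731, -0.1191, 0.0415]
orientation: [0.084, 3.138, 0.003]
wrist_force: [-0.3, -0.3, -1.8]
width: 0.0335
p [ 0.4731 -0.1191  0.0415] shift units [0.02 0.   0.03] turn units [0.02 0.02 0.  ] t 4.575 F [-0.3 -0.3 -1.8] w 0.0335
```

View pics/top2.png

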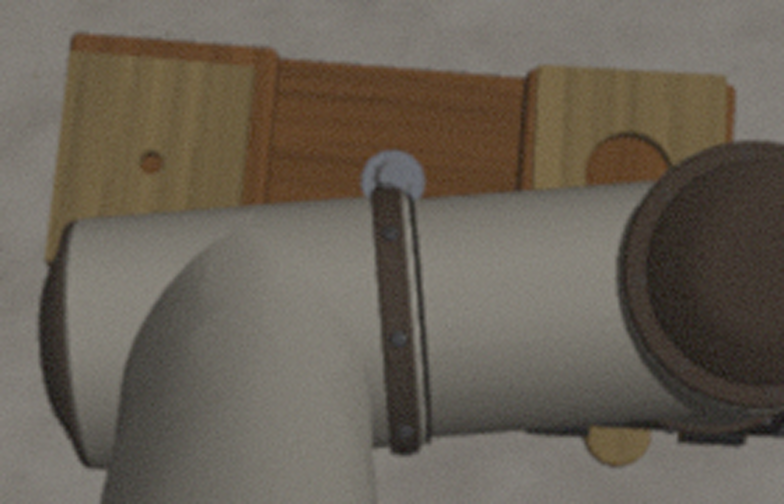

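View pics/scene2.png

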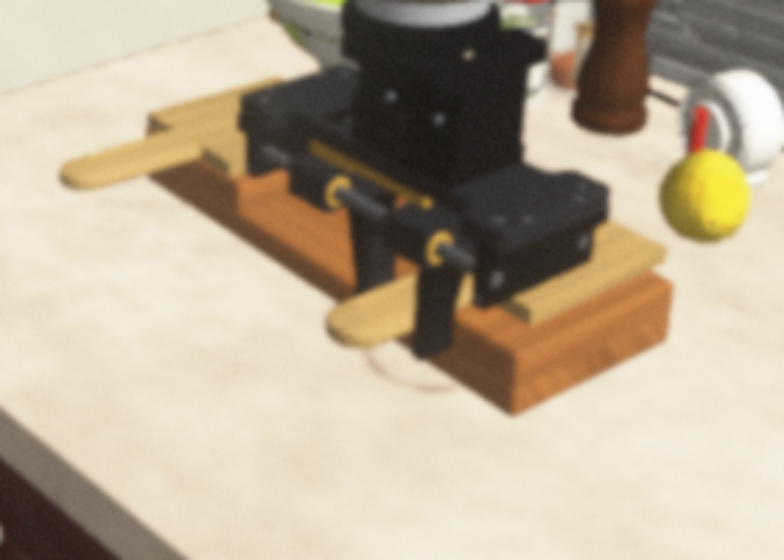

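The board is lifted about 10 mm and level: -1.8 N at the wrist and 33.5 mm opening. Now the slide; the target TCP is about (0.476, 0.001) at yaw -4.3°.

```bash
python3 -c "
from h import *
togo(.4762,.0013,.041,-4.3)"
python3 -m jog '[[0,[0,0.35,0],[0,0,0.1]],[0,[0,0.4,0],[0,0,0.1]],[0,[0,0.4,0],[0,0,0]],[0,[0,0.4,0],[0,0,0]],[0,[0,0.4,0],[0,0,0]],[0,[0,0,0],[0,0,0]]]'
python3 -c "
from h import *
togo(.4762,.0013,.041,-4.3)"
```

```text
p [ 0.4728 -0.1192  0.0412] shift units [0.06 2.41 0.01] turn units [0.02 0.02 0.24] t 4.675 F [ 0.5 -0.  -1.3] w 0.0335
time_s: 5.42
position: [0.4787, -0.0195, 0.0405]
orientation: [-0.115, -3.139, -0.003]
wrist_force: [-0.7, 0.6, -1.3]
width: 0.0334
p [ 0.4787 -0.0195  0.0405] shift units [ 0.08  0.41 -0.01] turn units [ 0.02 -0.01  0.02] t 5.425 F [-0.7  0.6 -1.3] w 0.0334
```

```bash
python3 -m jog '[[0,[0.04,0.2,0],[0,0,0]],[0,[0.04,0.2,0],[0,0,0.02]],[0,[0,0,0],[0,0,0]]]'
python3 - <<'E'
from h import *
import cv2
togo(.4762,.0013,.041,-4.3)
for n in("top","scene"):
    im,d=grab_frame(n);cv2.imwrite(f"pics/{n}3.png",im[:,:,::-1])
im=cv2.imread("pics/top3.png");cv2.imwrite("pics/top3c.png",cv2.resize(im[150:330,190:470],None,fx=2.8,fy=2.8,interpolation=cv2.INTER_CUBIC))
im=cv2.imread("pics/scene3.png");cv2.imwrite("pics/scene3c.png",cv2.resize(im[180:380,220:500],None,fx=2.8,fy=2.8,interpolation=cv2.INTER_CUBIC))
E
```

```text
time_s: 5.8
position: [0.4755, 0.001, 0.0403]
orientation: [-0.121, -3.138, -0.002]
wrist_force: [0.2, 0.0, -1.5]
width: 0.0335
p [0.4755 0.001  0.0403] shift units [-0.01  0.01 -0.01] turn units [ 0.02 -0.02 -0.02] t 5.8 F [ 0.2  0.  -1.5] w 0.0335
```

View pics/top3c.png

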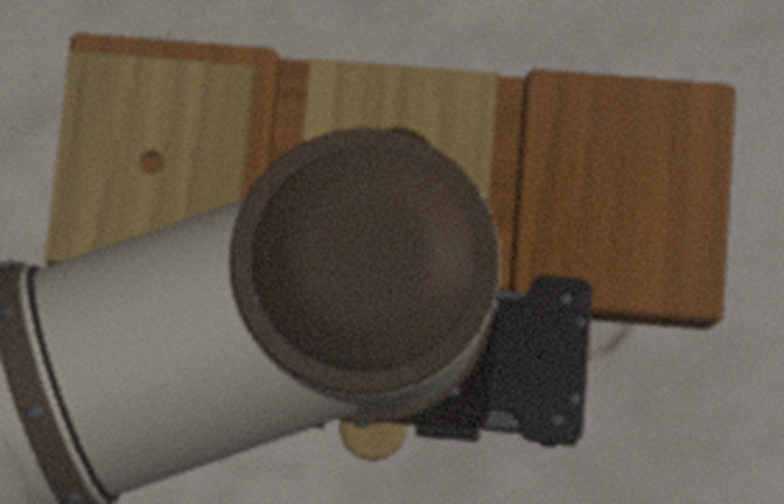

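View pics/scene3c.png

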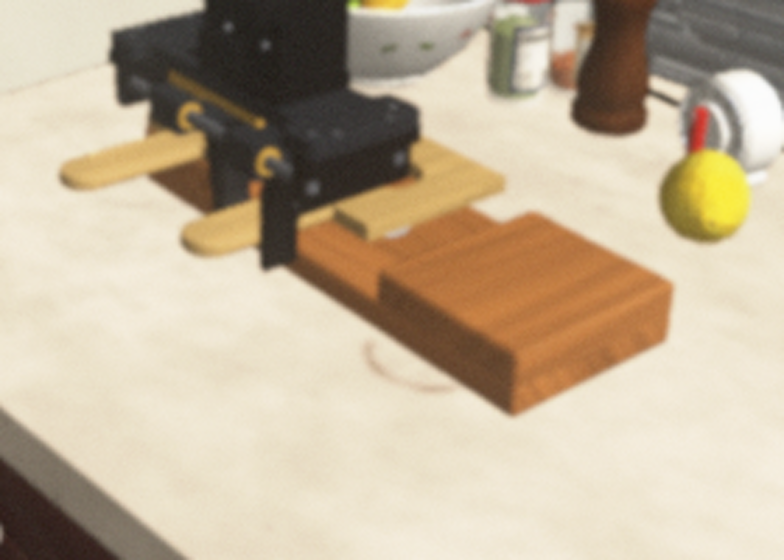

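The board hovers centred over the bed, its back corners at about (310,58) and (498,72) in the crop. I'll verify the hole's position from those corners before lowering.

```bash
python3 - <<'E'
from h import *
a=px("top",190+310/2.8,150+58/2.8,.064);b=px("top",190+498/2.8,150+72/2.8,.064)
print(a,b);t=b-a;print(np.degrees(np.arctan2(t[0],-t[1])))
n=np.array([-t[1],t[0],0])/np.linalg.norm(t[:2]);print(np.linalg.norm(t),(a+b)/2-.055*np.array([-t[1],t[0]*1,0])/np.linalg.norm(t)) 
print((a+b)/2-.055*np.array([np.cos(np.radians(-4.3)),np.sin(np.radians(-4.3)),0]))
togo(.4757,.0012,.0125,-4.3)
E
```

```text
[0.63145635 0.03643801 0.064     ] [ 0.62453946 -0.05945755  0.064     ]
-4.125565433128393
0.09614469205224763 [ 0.57314043 -0.00755293  0.064     ]
[ 0.57315273 -0.00738594  0.064     ]
p [0.4755 0.0006 0.0402] shift units [-0.    0.01  0.55] turn units [ 0.02 -0.02 -0.03] t 5.9 F [-0.2 -0.5 -2.1] w 0.033
```

```bash
python3 -m jog '[[0,[0,0,0.12],[0,0,0]],[0,[0,0,0.12],[0,0,0]],[0,[0,0,0.12],[0,0,0]],[0,[0,0,0],[0,0,0]]]'
python3 -c "
from h import *
togo(.4757,.0012,.0130,-4.3)"
```

```text
time_s: 6.4
position: [0.4751, -0.0002, 0.0206]
orientation: [-0.124, -3.136, -0.002]
wrist_force: [1.0, 0.7, -1.1]
width: 0.033
p [ 4.751e-01 -2.000e-04  2.060e-02] shift units [-0.01  0.03  0.15] turn units [ 0.01 -0.03 -0.04] t 6.4 F [ 1.   0.7 -1.1] w 0.033
```

```bash
python3 -m jog '[[0,[0,0.02,0.08],[0,0,0]],[0,[0,0,0.06],[0,0,0]],[0,[0,0,0],[0,0,0]]]'
python3 -c "
from h import *
togo(.4757,.0012,.0130,-4.3)"
```

```text
time_s: 6.78
position: [0.4755, 0.0009, 0.0131]
orientation: [-0.123, -3.137, -0.002]
wrist_force: [-0.9, 0.6, -1.2]
width: 0.0332
p [0.4755 0.0009 0.0131] shift units [-0.    0.01  0.  ] turn units [ 0.01 -0.03 -0.04] t 6.775 F [-0.9  0.6 -1.2] w 0.0332
```

Next I release and rise straight up.

```bash
python3 -m jog '[[30,[0,0,0],[0,0,0]],[60,[0,0,0],[0,0,0]],[100,[0,0,0],[0,0,0]],[100,[0,0,0],[0,0,0]],[100,[0,0,0],[0,0,0]],[100,[0,0,0],[0,0,0]]]'
python3 -m jog '[[100,[0,0,-0.3],[0,0,0]],[100,[0,0,-0.5],[0,0,0]],[100,[0,0,-0.8],[0,0,0]],[100,[0,0,-0.8],[0,0,0]],[100,[0,0,-0.8],[0,0,0]],[100,[0,0,-0.8],[0,0,0]]]'
python3 -m jog '[[100,[0.8,0,0],[0,0,0]],[100,[0.8,0,0],[0,0,0]],[100,[0,-0.9,-0.3],[0,0,0]],[100,[0,-0.9,-0.3],[0,0,0]],[100,[0,-0.9,-0.3],[0,0,0]],[100,[0,-0.9,0],[0,0,0]],[100,[0,-0.9,0],[0,0,0]],[100,[0,-0.9,0],[0,0,0]]]'
python3 - <<'E'
from h import *
import cv2
togo(.47,.0,.2,-4.3)
for n in("top","scene"):
    im,d=grab_frame(n);cv2.imwrite(f"pics/{n}4.png",im[:,:,::-1])
im=cv2.imread("pics/top4.png");cv2.imwrite("pics/top4c.png",cv2.resize(im[150:330,190:470],None,fx=2.8,fy=2.8,interpolation=cv2.INTER_CUBIC))
im=cv2.imread("pics/scene4.png");cv2.imwrite("pics/scene4c.png",cv2.resize(im[180:380,220:500],None,fx=2.8,fy=2.8,interpolation=cv2.INTER_CUBIC))
E
```

```text
time_s: 7.52
position: [0.4769, 0.0014, 0.0142]
orientation: [0.122, 3.138, 0.003]
wrist_force: [0.1, -0.2, -1.0]
width: 0.0756
time_s: 8.28
position: [0.4742, 0.0002, 0.2168]
orientation: [-0.123, -3.131, 0.001]
wrist_force: [0.4, 0.7, -0.6]
width: 0.0871
time_s: 9.28
position: [0.3732, -0.2662, 0.2679]
orientation: [0.104, 3.135, 0.003]
wrist_force: [0.0, -0.1, 0.6]
width: 0.0869
p [ 0.3732 -0.2662  0.2679] shift units [-1.57  5.44  1.38] turn units [0.03 0.06 0.1 ] t 9.275 F [ 0.  -0.1  0.6] w 0.0869
```

View pics/top4c.png

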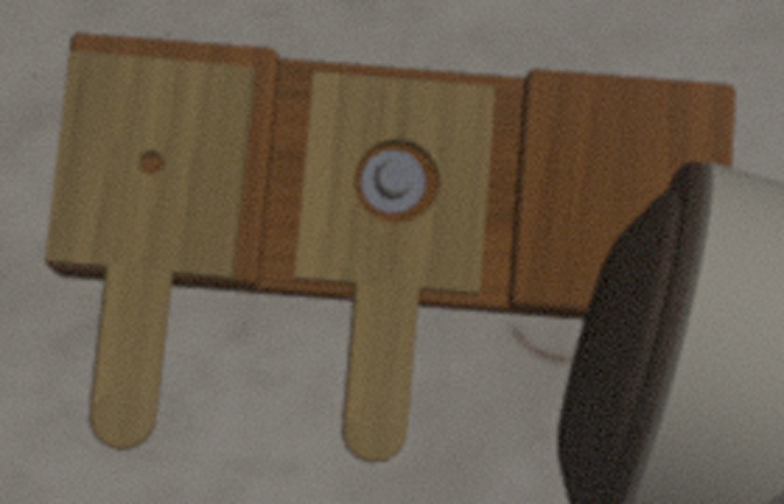

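View pics/scene4c.png

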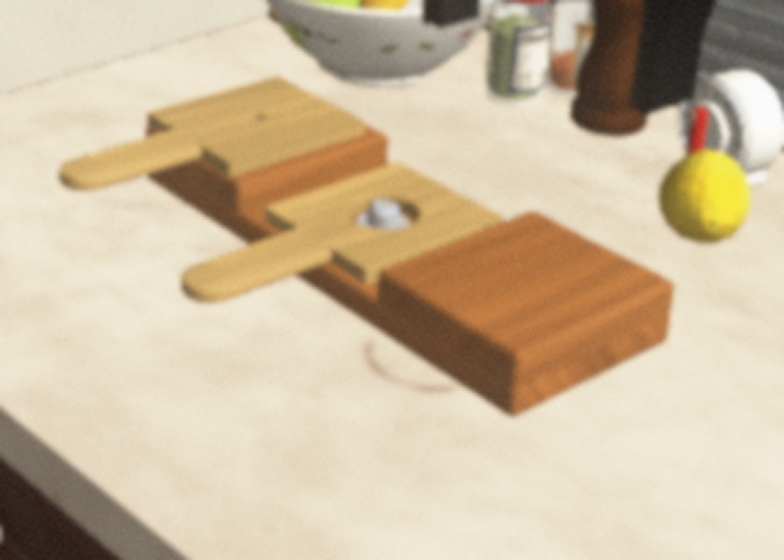

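The board lies flat in the bed: its hole is centred at (398,181) in the crop and the peg at (394,179). The narrow hole is at (150,161), as before. One last depth check, then I'll hand in.

```bash
python3 - <<'E'
from h import *
im,d=grab_frame("top");c=calibration("top");M=R.from_rotvec(c['rotation']).as_matrix()
P=[]
for u in range(190+318//3,190+475//3): pass
for cu,cv in[(325,95),(470,105),(320,255),(455,270),(385,300),(375,430)]:
    u=int(190+cu/2.8);v=int(150+cv/2.8);z=np.median(d[v-2:v+3,u-2:u+3])
    p=c['eye']+M@(np.linalg.inv(c['K'])@[u,v,1])*z;P.append(p);print(p.round(4))
P=np.array(P);A=np.c_[P[:,:2],np.ones(6)];s=np.linalg.lstsq(A,P[:,2],rcond=None)[0];print("tilt deg",np.degrees(s[:2]))
print(px("top",190+398/2.8,150+181/2.8,.034)-px("top",190+394/2.8,150+179/2.8,.038))
E
python3 -c "
from cell import bot
print(bot.hand_in())"
```

```text
[0.6209 0.0301 0.0347]
[ 0.6152 -0.045   0.0347]
[0.5345 0.032  0.0344]
[ 0.5275 -0.0378  0.0345]
[ 0.5112 -0.0016  0.0345]
[0.4447 0.0036 0.0346]
tilt deg [ 0.07071975 -0.04410994]
[-0.00024646 -0.00207027 -0.004     ]
the job is handed in; nothing more can be done
None
```

The wide-holed board now lies flat in the sunken bed with the peg through its hole, and I handed the job in at about 9.4 s of the 34 s. I gripped it by the handle and raised it about 10 mm. I then slid it about 12 cm sideways over the rest, lowered it over the peg, released it and moved the arm clear.

- **Seating:** the top face measures about 34.5 mm above the worktop, which puts the hole centre near 29.5 mm (limit 34 mm). The tilt is below 0.1°.
- **Position:** the hole is about 2 mm from the peg's axis (limit 16 mm).
- **Other board:** the narrow-holed board shows at the same pixel position as before the slide and after, so it was not moved.
- **Forces:** wrist force readings between moves stayed around 2 N or less throughout.

No check failed or disagreed. The hand-in reports no verdict.

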